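# Show a loose bead over the light box

### The job

Pick up the bead tray (the runner) by its upright blue handle and carry it to the light box. By tilting it gently, slide the glass bead, which runs freely on the tray's rod, to the red mark and keep it settled at the mark for four seconds while the mark is held right over the lit window, a few centimetres above the glass. Do not touch the bead or let it bang against the ends of the rod, do not tip the tray steeply, touch the light box with it or disturb the dishes and tub; finish still holding the tray there, with the bead calm near the mark.

Things in the scene. Friction and masses are not known exactly. Their poses are not given: they have to be found in the camera images.
- runner: Loose cream bead tray (0.40 kg with handle, bead extra), 274 mm long along its y, 108 mm wide along x, with a neck and upright blue handle on its -x side. Origin: underside below the middle of the lane; z up; stands flat on the counter at the start. A polished steel rod of 8 mm diameter runs along y over the lane, x = 0, 45 mm above the underside, between end posts 62 mm high.
- bead (a joint): Position of the bead along the rod: y of its centre in the runner, m; 0 is the middle, rubber bumpers stop it at -0.091 and +0.091, the red mark is at +0.030; starts at rest between -0.085 and -0.03. Tilted by t rad it accelerates downhill at about 9.8 t m/s2; speed dies out slowly (time constant about 2 s). Turning the runner +t about its own x raises its +y end: the bead goes to -y.
- bead_center (a point): Centre of the purple glass bead, a ball of 56 mm diameter and about 0.23 kg with a brass bushing, strung on the rod, 45 mm above the runner's underside. It slides along the rod almost without friction and cannot leave it. Axes as the runner's.
- runner_mark (a point): Where the bead's centre shall be: on the runner at x = 0, y = +30 mm, 45 mm above the underside, over the red stripe that crosses the lane's floor and both side rims. Axes as the runner's.
- runner_grip (a point): Grip point on the blue handle: on the runner at x = -110, y = 0, 55 mm above the underside. The handle is an upright plate 14 mm thick along the runner's x, 56 mm wide along y, top 78 mm above the underside. Grip it from above, fingers closing along the runner's x.
- lightbox: Fixed black light box 170 x 170 mm, 54 mm high with its pale glass top; origin at the centre of its underside, on the counter.
- window (a point): Centre of the round lit window (56 mm diameter, orange ring) in the middle of the glass top of the light box, 54 mm above the counter.
- dish_amber: Bystander: white round dish of beads, 100 mm across, 35 mm high, origin at the centre of its underside. Leave alone.
- dish_dark: Bystander: dark round dish of beads, 90 mm across, 35 mm high, origin at the centre of its underside. Leave alone.
- tub: Bystander: pale plastic tub of beads 100 x 130 mm, 60 mm high, origin at the centre of its underside. Leave alone.
Mind the look-alikes: they are no part of the job. Of the things shaped like the lightbox, the black one is meant.

How it is judged:
By the outcome, as a careful person would: the job done as asked, in the order asked, and still so for the second after the job is handed in, while the arm keeps its last pose, push and grip.
It also fails if it takes over 48 s, if anything falls off the work surface, if the arm or the gripper's body presses on something with over 40 N, if the wrist force passes 120 N, or if a joint passes its speed limit or range.

### The arm

A 6-joint arm with a two-finger parallel gripper is mounted at the origin on the work surface. World frame = base frame: x ahead of the robot, y to its left, z up, the work surface at z = 0. Lengths are in m, angles in rad, forces in N, time in s.
With the tool pointing down it reaches from about 0.3 to 0.775 m from the base axis. Payload 14.6 kg.
Tool frame: the origin (TCP) lies midway between the tips of the shut fingers; the grasp point (between the pads) lies 19 mm behind it (tcp_to_grasp is the distance from the TCP to the grasp point, in m); z points along the fingers, y is the line along which they close (so a half turn about z gives the same grasp; the last joint's range is limited). The gripper opens to 94 mm and grips with 3 to 60 N. Pads are 16 mm wide; open, the fingers measure 119 mm over their backs; the gripper's body (75 mm by 177 mm) begins 78 mm behind the grasp point.
Start: joints at [1.213, 0.3, 1.521, -0, 1.321, -0.067], TCP at [0.158, 0.527, 0.205] pointing down, gripper open.
Joint ranges: [-3.03, 3.03], [-0.79, 2.21], [0.23, 2.52], [-1.04, 4.18], [0, 3.07], [-2.55, 2.55]. Speed limits (rad/s): [2.22, 2.22, 2.57, 3.14, 3.14, 3.14].

### API

Orientations are given as [roll, pitch, yaw] about the fixed x, y, z axes, in that order (R = Rz(yaw) Ry(pitch) Rx(roll)).
In Python, from station import * gives the robot as it stands.
- The arm moves only by the tool send_rows, never from a script. Its argument "motion" is a list of rows, each a list of 3 entries, a list of its own where there are three numbers: the shift along the tool's x, y, z in units of 0.03 m (1.0 is 0.03 m), then the turn, a rotation vector about the tool's x, y, z in units of 0.12 rad (1.0 is 0.12 rad), then the opening, from -1 (shut) to 1 (fully open). In form: [[[x, y, z], [rx, ry, rz], grip], ...]. A call has 1 to 12 rows; each row shifts and turns the commanded pose from where the row before left it, along the tool's axes as they then stand; what a row does not reach is not made up. A row lasts 1/10 s, in which the tool goes at most 50 mm and 8.59 degrees, less where a joint would pass 70% of its speed; a pose out of reach is approached as far as the arm can. A call with a number of a shift or a turn outside -1 to 1 is refused whole. A call with a gripper value outside its range is refused whole. The fingers move at their own pace and stop on an object; "squeeze" is the grip in N (left out, the last holds). Time passes only in rows, so rows that do not move let the fingers close. It gives the time, the measured TCP pose, the force, the opening and the grip force at its end, in the units of the state.
- get_obs(): the state, without advancing time (a new reading comes with each control period).
- camera(name): name is "scene" or "top" or "wrist"; returns a dict with "pixels" (384x512x3 uint8, red, green, blue), "depth" (384x512 float32, m along the optical axis (not along the pixel's ray), 0 where there is no reading), "fx", "fy", "cx", "cy" (pixels), "rvec" (rotation vector, rad) and "tvec" (3), from world to camera coordinates, as OpenCV has them. Camera axes: x right, y down, z forward; pixel columns grow to the right and rows downward; lengths in m; the calibration is good to about 2 mm. A picture is of the moment at which its call begins.
- hand_in(): hands the job in; it is judged then, once.
The state is a dict: "time_s": time; "qpos": joint angles; "joint_vel": joint speeds; "tau": joint torques, N m; "ee_pos": TCP position; "eef_rot": TCP orientation; "force": force on the tool from outside, world axes, zero at the start; "moment": the same for the moment, N m; "grip_width": finger opening in m; "grip_force": force on a finger pad.
Only numpy, scipy, OpenCV 4.12 (cv2) and the standard library are available. Lean on these libraries where they do the work, as an engineer would, in place of code of your own. Each camera call takes 0.05 s, during which the arm holds its last target. There are 200 camera calls.

## Working session

There is one attempt and no reset: what is moved stays moved. The work goes in short steps, Python scripts to look and compute and a tool call to move; the robot and the scene stay as the last step left them, time stands still between calls to the robot, and variables do not carry over. Pictures are saved under pics/ and viewed, at most 10 in all, crops included, and the job is handed in when it is done.

Besides the shell and the picture viewer there is one more tool, called after ">>>" in YAML: its name, and indented under it one key for each argument. send_rows: Moves the arm, as the interface text tells. Its arguments: {"type":"object","properties":{"motion":{"type":"array"},"squeeze":{"type":"number"}},"required":["motion"]}

```bash
mkdir -p pics; cat > h.py <<'E'
from station import *
import numpy as np, cv2
def cam(n):
    c=camera(n); R=cv2.Rodrigues(np.array(c["rvec"],float))[0]; t=np.array(c["tvec"],float).ravel()
    v,u=np.mgrid[0:384,0:512]; d=c["depth"]
    P=np.stack([(u-c["cx"])/c["fx"]*d,(v-c["cy"])/c["fy"]*d,d],-1)
    c["W"]=(P-t)@R; c["R"]=R; c["t"]=t
    return c
def save(c,n): cv2.imwrite("pics/"+n,c["pixels"][:,:,::-1])
E
ls; python3 - <<'E'
from h import *
a=cam("top"); b=cam("scene"); np.savez("v0.npz",top=a["pixels"],W=a["W"],scene=b["pixels"],WS=b["W"])
cv2.imwrite("pics/a.png",np.vstack([a["pixels"],b["pixels"]])[:,:,::-1][:, :])
im=cv2.imread("pics/a.png"); cv2.imwrite("pics/a.png",np.hstack([cv2.resize(im[:384],(400,300)),cv2.resize(im[384:],(400,300))]) ); save(a,"top0.png"); save(b,"scene0.png")
print(get_obs())
E
```

```text
h.py
pics
{'time_s': 0.1, 'qpos': array([ 1.21342109e+00,  3.00402190e-01,  1.52152601e+00,  1.52189195e-05,
        1.32073411e+00, -6.66024855e-02]), 'joint_vel': array([ 0.00070839, -0.00152799, -0.00163532,  0.00102388,  0.00388251,
       -0.00132144]), 'tau': array([ 1.45007711e-03, -5.32644331e+01, -3.53281546e+01,  7.10526528e-02,
        2.35679455e-02, -6.52608173e-05]), 'ee_pos': array([0.15759434, 0.52667966, 0.20494743]), 'eef_rot': array([-3.14052634e+00, -8.58982925e-05,  2.85081608e+00]), 'force': array([0.36583694, 0.15277702, 0.75150113]), 'moment': array([-0.00068611,  0.00619011,  0.00630052]), 'grip_force': 0.0, 'grip_width': 0.09392107948009543}
```

View pics/top0.png

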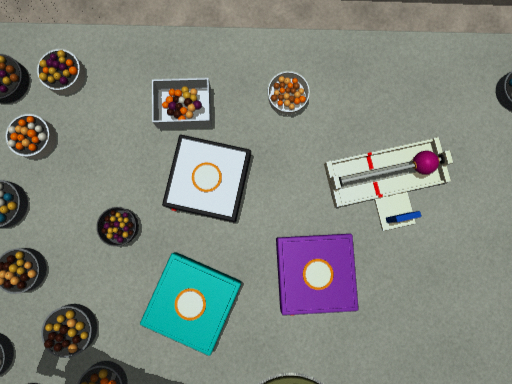

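View pics/scene0.png

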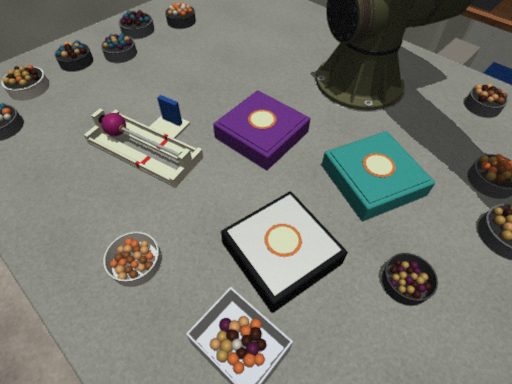

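The top view shows one tray, with the bead at (427,162), handle at (404,217) and red marks at (370,160) and (378,189). There are three boxes of light-box shape: black with a pale top (207,178), purple (317,274) and teal (190,303). The black one is the target. The dish at (288,92), the tub at (182,102) and the dark dish at (118,226) are bystanders. Next I'll measure poses and check with a crop.

```bash
cat > m.py <<'E'
from h import *
z=np.load("v0.npz"); im=z["top"]; W=z["W"]; hsv=cv2.cvtColor(im,cv2.COLOR_RGB2HSV)
def reg(x0,x1,y0,y1):
    m=np.zeros((384,512),bool); m[y0:y1,x0:x1]=1; return m
H,S,V=[hsv[...,i].astype(int) for i in range(3)]
Z=W[...,2]
def med(m): return m.sum(),np.round(np.median(W[m],0),4),np.round(W[m].mean(0),4)
print("corners W",W[5,5],W[5,505],W[380,5],W[380,505])
t=reg(310,465,125,240)
blue=t&(H>100)&(H<125)&(S>150); print("handle blue",med(blue),"top",med(blue&(Z>.07)))
print("rect top",cv2.minAreaRect(W[blue&(Z>.07)][:,:2].astype(np.float32)*1000))
bead=t&(H>140)&(H<172)&(S>120)&(V>40); print("bead",med(bead),Z[bead].max())
red=t&((H<6)|(H>175))&(S>150); n,l,s,c=cv2.connectedComponentsWithStats(red.astype(np.uint8))
for i in range(1,n):
    if s[i,4]>8: print("red",s[i,4],c[i],np.round(W[l==i].mean(0),4))
tray=t&(Z>.008)
print("tray rect",cv2.minAreaRect(W[tray&~bead&reg(310,465,125,207)&(Z<.035)][:,:2].astype(np.float32)*1000))
print("tray z",np.percentile(Z[tray],[5,25,50,75,95]))
b=reg(155,260,130,228)&(Z>.045)
print("box",cv2.minAreaRect(W[b][:,:2].astype(np.float32)*1000),med(b))
ring=b&(H>5)&(H<20)&(S>150); print("ring",ring.sum(),cv2.minEnclosingCircle(W[ring][:,:2].astype(np.float32)*1000), np.median(Z[ring]))
crop=lambda a:cv2.resize(a,None,fx=3.5,fy=3.5,interpolation=2)
cv2.imwrite("pics/crop.png",np.hstack([crop(im[120:240,320:455]),crop(im[125:245,155:245])])[:,:,::-1])
for nme,r in dict(tub=reg(148,216,74,134),amber=reg(262,315,66,118),dark=reg(92,145,204,250),purple=reg(272,362,228,318)).items():
    m=r&(Z>.02); print(nme,np.round(W[m].min(0),3),np.round(W[m].max(0),3))
E
python3 m.py
```

```text
corners W [ 1.42915571  1.1942552  -0.74740101] [ 1.47556329 -1.03226372 -0.73992029] [0.10453459 0.64219481 0.00243852] [ 0.11621252 -0.49097187 -0.00182308]
handle blue (np.int64(210), array([ 0.4814, -0.2382,  0.0777]), array([ 0.4826, -0.2392,  0.0739])) top (np.int64(156), array([ 0.4832, -0.2446,  0.0783]), array([ 0.4826, -0.2431,  0.0838]))
rect top ((459.3099365234375, -86.04588317871094), (15.966801643371582, 380.9556884765625), 8.481130599975586)
bead (np.int64(451), array([ 0.6066, -0.2953,  0.0655]), array([ 0.6057, -0.2944,  0.068 ])) 0.9637213547238985
red 66 [369.45454545 160.57575758] [ 0.6173 -0.1844  0.0112]
red 63 [376.95238095 189.52380952] [ 0.5481 -0.2009  0.0116]
tray rect ((571.9324951171875, -226.35311889648438), (144.21043395996094, 275.7828674316406), 13.543280601501465)
tray z [0.00826311 0.00948343 0.02093572 0.04896709 0.07422918]
box ((552.438720703125, 184.01559448242188), (203.4412384033203, 189.46241760253906), 78.34666442871094) (np.int64(5545), array([0.5622, 0.1972, 0.0538]), array([0.5624, 0.1971, 0.0604]))
ring 171 ((515.8013305664062, 160.94985961914062), 95.80433654785156) 0.05499691454669424
tub [0.439 0.104 0.02 ] [0.796 0.329 0.964]
amber [ 0.439 -0.037  0.02 ] [0.824 0.104 0.964]
dark [0.407 0.104 0.02 ] [0.495 0.446 0.964]
purple [ 0.26  -0.143  0.02 ] [0.442 0.104 0.964]
```

View pics/crop.png

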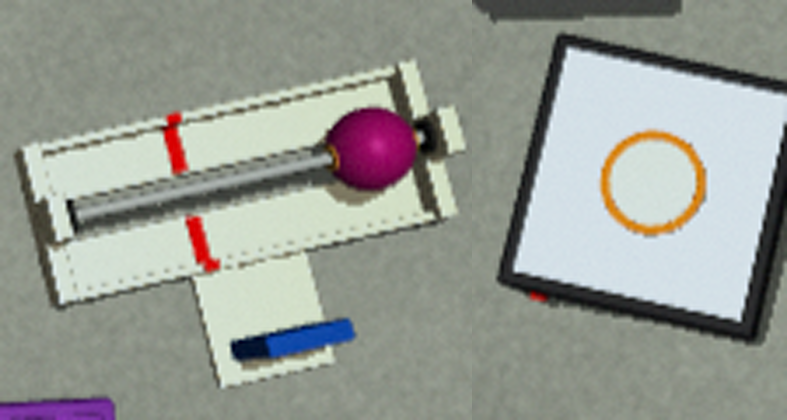

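The crop confirms the tray (bead at its -y end, handle toward the robot) and the black-framed box with its orange ring. I'll refine the numbers with invalid depth removed.

```bash
sed -i 's/^Z=W\[...,2\]/Z=W[...,2].copy(); bad=Z>.2; Z[bad]=-1/' m.py; cat >> m.py <<'E'
print("-----")
A=np.deg2rad
g=t&(Z>.006)&(Z<.05)&~bead&~blue
r=cv2.minAreaRect(W[g][:,:2].astype(np.float32)*1000)
th=[np.rad2deg(0)]
# yaw by projecting extents: minimise 5..95 width of lane region
from scipy.optimize import minimize_scalar
P=W[g&reg(310,465,125,207)][:,:2]
def ext(a):
    q=P@np.array([[np.cos(a),-np.sin(a)],[np.sin(a),np.cos(a)]]); return q
B=W[blue&(Z>.074)&(Z<.085)]; print("handle top",cv2.minAreaRect(B[:,:2].astype(np.float32)*1000),B.mean(0))
ring=b&(Z>.05)&(H>5)&(H<20)&(S>150); print(cv2.fitEllipse(W[ring][:,:2].astype(np.float32)*1000))
for d in range(10,18):
    q=ext(A(d)); print(d,np.round(np.r_[q.min(0),q.max(0),np.percentile(q,2,axis=0),np.percentile(q,98,axis=0)],4))
E
python3 m.py
```

```text
corners W [ 1.42915571  1.1942552  -0.74740101] [ 1.47556329 -1.03226372 -0.73992029] [0.10453459 0.64219481 0.00243852] [ 0.11621252 -0.49097187 -0.00182308]
handle blue (np.int64(210), array([ 0.4814, -0.2382,  0.0777]), array([ 0.4826, -0.2392,  0.0739])) top (np.int64(155), array([ 0.4832, -0.2446,  0.0783]), array([ 0.4828, -0.2454,  0.0781]))
rect top ((482.9394836425781, -246.91409301757812), (12.874931335449219, 55.778202056884766), 13.451786994934082)
bead (np.int64(451), array([ 0.6066, -0.2953,  0.0655]), array([ 0.6057, -0.2944,  0.068 ])) 0.07639787163003153
red 66 [369.45454545 160.57575758] [ 0.6173 -0.1844  0.0112]
red 63 [376.95238095 189.52380952] [ 0.5481 -0.2009  0.0116]
tray rect ((571.9324951171875, -226.35311889648438), (144.21043395996094, 275.7828674316406), 13.543280601501465)
tray z [0.00825782 0.00946581 0.02062014 0.04854842 0.07125302]
box ((565.2092895507812, 198.41836547851562), (170.2391815185547, 170.0406494140625), 78.44192504882812) (np.int64(5502), array([0.5629, 0.1977, 0.0538]), array([0.5634, 0.1979, 0.0533]))
ring 170 ((565.7774047851562, 198.
[... 352 characters left out ...]
478729248) [ 0.48294013 -0.24606766  0.07836191]
((565.63916015625, 198.77688598632812), (62.07114791870117, 62.30865478515625), 19.285587310791016)
10 [ 0.4542 -0.4609  0.6315 -0.1524  0.4659 -0.4513  0.5969 -0.1843]
11 [ 0.4478 -0.4696  0.6257 -0.1629  0.4602 -0.461   0.5898 -0.1937]
12 [ 0.4413 -0.4781  0.6197 -0.1733  0.4544 -0.4701  0.583  -0.2029]
13 [ 0.4346 -0.4871  0.6135 -0.1837  0.4483 -0.4794  0.5766 -0.212 ]
14 [ 0.4278 -0.4959  0.6072 -0.194   0.4418 -0.4886  0.5703 -0.2211]
15 [ 0.4208 -0.5053  0.6006 -0.2043  0.4355 -0.4977  0.5644 -0.2303]
16 [ 0.4138 -0.515   0.5939 -0.2145  0.4288 -0.5062  0.5589 -0.2392]
17 [ 0.4066 -0.5246  0.587  -0.2247  0.4221 -0.5148  0.5535 -0.2481]
```

>>> send_rows:
  motion:
    - [[0, 0, 0.28], [0, 0, 0.968], 0.1]
    - [[0, 0, 0.28], [0, 0, 0.968], 0.1]
    - [[0, 0, 0.28], [0, 0, 0.968], 0.1]
    - [[0, 0, 0.28], [0, 0, 0.968], 0.1]
    - [[0, 0, 0.28], [0, 0, 0.968], 0.1]
    - [[0, 0, 0.28], [0, 0, 0.968], 0.1]
    - [[0, 0, 0.28], [0, 0, 0.968], 0.1]
    - [[0, 0, 0.28], [0, 0, 0.968], 0.1]
    - [[0, 0, 0.28], [0, 0, 0.968], 0.1]
  squeeze: 60

```text
time_s: 1.0
ee_pos: [0.1576, 0.5267, 0.1292]
eef_rot: [-3.141, 0.001, 1.801]
force: [-0.3, 1.2, -0.0]
grip_width: 0.0516
grip_force: 0.0
```

>>> send_rows:
  motion:
    - [[-0.98, 0.16, 0], [0, 0, 0], 0.1]
    - [[-0.98, 0.16, 0], [0, 0, 0], 0.1]
    - [[-0.98, 0.16, 0], [0, 0, 0], 0.1]
    - [[-0.98, 0.16, 0], [0, 0, 0], 0.1]
    - [[-0.98, 0.16, 0], [0, 0, 0], 0.1]
    - [[-0.98, 0.16, 0], [0, 0, 0], 0.1]
    - [[-0.98, 0.16, 0], [0, 0, 0], 0.1]
    - [[-0.98, 0.16, 0], [0, 0, 0], 0.1]
    - [[-0.98, 0.16, 0], [0, 0, 0], 0.1]
    - [[-0.98, 0.16, 0], [0, 0, 0], 0.1]
    - [[-0.98, 0.16, 0], [0, 0, 0], 0.1]
    - [[-0.98, 0.16, 0], [0, 0, 0], 0.1]

```text
time_s: 2.2
ee_pos: [0.2959, 0.196, 0.1298]
eef_rot: [-3.141, 0.0, 1.806]
force: [0.5, 0.2, -0.6]
grip_width: 0.0517
grip_force: 0.0
```

>>> send_rows:
  motion:
    - [[-0.98, 0.16, 0], [0, 0, 0], 0.1]
    - [[-0.98, 0.16, 0], [0, 0, 0], 0.1]
    - [[-0.98, 0.16, 0], [0, 0, 0], 0.1]
    - [[-0.98, 0.16, 0], [0, 0, 0], 0.1]
    - [[-0.98, 0.16, 0], [0, 0, 0], 0.1]
    - [[-0.98, 0.16, 0], [0, 0, 0], 0.1]
    - [[-0.98, 0.16, 0], [0, 0, 0], 0.1]
    - [[-0.98, 0.16, 0], [0, 0, 0], 0.1]
    - [[-0.98, 0.16, 0], [0, 0, 0], 0.1]
    - [[-0.98, 0.16, 0], [0, 0, 0], 0.1]
    - [[-0.98, 0.16, 0], [0, 0, 0], 0.1]
    - [[-0.98, 0.16, 0], [0, 0, 0], 0.1]

```text
time_s: 3.4
ee_pos: [0.4339, -0.1338, 0.1296]
eef_rot: [-3.141, -0.0, 1.805]
force: [-0.1, 1.0, -0.8]
grip_width: 0.0517
grip_force: 0.0
```

>>> send_rows:
  motion:
    - [[-0.98, 0.16, 0], [0, 0, 0], 0.1]
    - [[-0.98, 0.16, 0], [0, 0, 0], 0.1]
    - [[-0.98, 0.16, 0], [0, 0, 0], 0.1]
    - [[-0.98, 0.16, 0], [0, 0, 0], 0.1]
    - [[0, 0, 0], [0, 0, 0], 0.1]
    - [[0, 0, 0], [0, 0, 0], 0.1]

```text
time_s: 4.0
ee_pos: [0.4793, -0.2425, 0.1292]
eef_rot: [-3.141, -0.001, 1.805]
force: [-0.4, 0.4, -0.6]
grip_width: 0.0516
grip_force: 0.0
```

```bash
python3 - <<'E'
from h import *
a=cam("wrist"); b=cam("top"); s=cam("scene")
cv2.imwrite("pics/b.png",np.hstack([cv2.resize(x["pixels"],(400,300)) for x in (a,b)])[:,:,::-1])
np.savez("v1.npz",w=a["pixels"],WW=a["W"],t=b["pixels"],W=b["W"])
E
```

```text
(no output)
```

View pics/b.png

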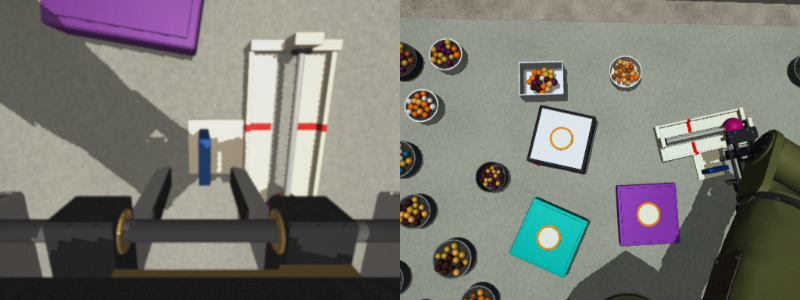

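The wrist view (left) shows the handle between the fingers at (205,160) and the red mark at (258-312,127), with the bead hidden behind the right finger. The top view shows the bead at (733,125). Next: align and descend.

>>> send_rows:
  motion:
    - [[-0.18, 0.08, 0], [0, 0, 0], 0.1]
    - [[0, 0, 0.4], [0, 0, 0], 0.1]
    - [[0, 0, 0.4], [0, 0, 0], 0.1]
    - [[0, 0, 0.4], [0, 0, 0], 0.1]
    - [[0, 0, 0.4], [0, 0, 0], 0.1]
    - [[0, 0, 0.4], [0, 0, 0], 0.1]
    - [[0, 0, 0.4], [0, 0, 0], 0.1]
    - [[0, 0, 0.4], [0, 0, 0], 0.1]
    - [[0, 0, 0.3], [0, 0, 0], 0.1]
    - [[0, 0, 0], [0, 0, 0], 0.1]

```text
time_s: 5.15
ee_pos: [0.4828, -0.2469, 0.0355]
eef_rot: [-3.14, -0.001, 1.805]
force: [-0.6, 1.1, 0.6]
grip_width: 0.0518
grip_force: 0.0
```

```bash
cat > bead.py <<'E'
from h import *
import sys
def look(n):
    c=cam(n); h=cv2.cvtColor(c["pixels"],cv2.COLOR_RGB2HSV); H,S,V=[h[...,i].astype(int) for i in range(3)]; Z=c["W"][...,2]
    o=get_obs()
    from scipy.spatial.transform import Rotation as Ro
    Rt=Ro.from_euler("xyz",o["eef_rot"]).as_matrix(); 
    # runner frame from tool: x=tool y, y=tool x, z=-tool z
    Rr=np.c_[Rt[:,1],Rt[:,0],-Rt[:,2]]; g=o["ee_pos"]-Rt[:,2]*.019
    L=(c["W"]-g)@Rr+np.array([-.110,0,.055]); c["L"]=L; c["HSV"]=(H,S,V)
    near=(np.abs(L[...,0])<.05)&(np.abs(L[...,1])<.13)&(L[...,2]<.09)&(L[...,2]>-.01)
    m=near&(H>140)&(H<172)&(S>120)&(V>30)&(np.abs(L[...,0])<.036)&(L[...,2]>.02); c["bead"]=m
    return c,o
def fit(L):
    # sphere of radius 28 mm with x~0,z~45
    from scipy.optimize import least_squares
    f=lambda p:np.linalg.norm(L-p,axis=1)-.028
    return least_squares(f,[0,np.median(L[:,1]),.045],loss="soft_l1",f_scale=.001).x
def show(n):
    c,o=look(n); m=c["bead"]; k=m.sum(); v,u=np.nonzero(m)
    p=fit(c["L"][m]) if k>30 else None
    print(n,"t",round(float(o["time_s"]),2),"n",k,"uv",(round(u.mean(),1),round(v.mean(),1),v.min(),v.max()) if k else 0,"fit",None if p is None else np.round(p*1000,1))
    return c,o,p
E
python3 - <<'E'
from bead import *
for n in ("top","scene","wrist"):
    c,o,p=show(n); save(c,"g_"+n+".png")
print(o["ee_pos"],o["eef_rot"],o["force"])
a=cv2.imread("pics/g_wrist.png");b=cv2.imread("pics/g_scene.png")
cv2.imwrite("pics/c.png",np.hstack([cv2.resize(x,(400,300)) for x in (a,b)]))
E
```

```text
top t 5.2 n 394 uv (np.float64(426.1), np.float64(160.5), np.int64(151), np.int64(170)) fit [ -0.5 -83.7  44.9]
scene t 5.25 n 383 uv (np.float64(112.0), np.float64(123.3), np.int64(113), np.int64(135)) fit [  2.2 -83.7  42.5]
wrist t 5.3 n 7 uv (np.float64(451.3), np.float64(338.4), np.int64(337), np.int64(340)) fit None
[ 0.48356849 -0.24737605  0.03725052] [3.14110888e+00 4.69673710e-04 1.80535519e+00] [-0.01282006 -0.10597778 -0.02602619]
```

View pics/c.png

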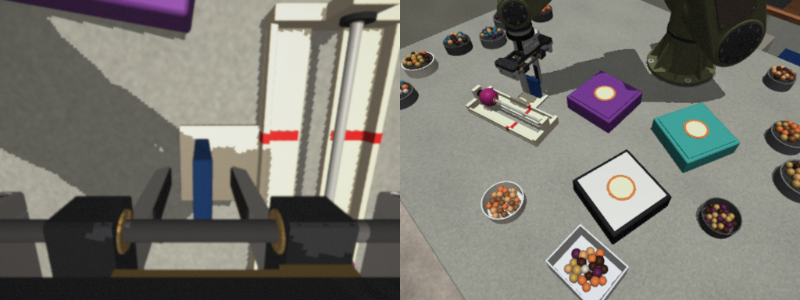

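The scene view shows the bead clearly at (488,96) and the wrist view shows the mark at (262-380,136). The fingers straddle the handle. The bead is at about -84 mm, close to its bumper, so I'll lift with a small tilt toward +y. First I'll close the gripper.

>>> send_rows:
  motion:
    - [[0, 0, 0], [0, 0, 0], -1]
    - [[0, 0, 0], [0, 0, 0], -1]
    - [[0, 0, 0], [0, 0, 0], -1]
    - [[0, 0, 0], [0, 0, 0], -1]
    - [[0, 0, 0], [0, 0, 0], -1]
    - [[0, 0, 0], [0, 0, 0], -1]
  squeeze: 60

```text
time_s: 5.9
ee_pos: [0.4835, -0.2472, 0.0369]
eef_rot: [3.141, 0.0, 1.806]
force: [1.4, 1.1, 0.1]
grip_width: 0.0135
grip_force: 60.0
```

```bash
python3 - <<'E'
from bead import *
c,o,p=show("scene")
print(o["force"],o["moment"],o["ee_pos"],o["grip_width"],o["grip_force"])
E
```

```text
scene t 5.95 n 379 uv (np.float64(112.4), np.float64(123.1), np.int64(113), np.int64(134)) fit [  0.9 -83.6  42.6]
[2.1797889  0.49362063 1.41029223] [ 0.02810611 -0.23283278  0.16979716] [ 0.48349823 -0.24722263  0.03695998] 0.013471222524595523 59.997825622558594
```

>>> send_rows:
  motion:
    - [[0, 0, -0.25], [0, -0.2, 0], -1]
    - [[0, 0, -0.3], [0, 0, 0], -1]
    - [[0, 0, -0.3], [0, 0, 0], -1]
    - [[0, 0, -0.3], [0, 0.1, 0], -1]

```text
time_s: 6.35
ee_pos: [0.4831, -0.2463, 0.0722]
eef_rot: [-3.141, 0.011, 1.806]
force: [1.3, -0.5, -6.4]
grip_width: 0.0139
grip_force: 60.0
```

```bash
python3 - <<'E'
from bead import *
c,o,p=show("scene");c,o,p=show("scene")
print(o["force"],o["moment"],o["ee_pos"],o["eef_rot"])
E
```

```text
scene t 6.4 n 410 uv (np.float64(111.6), np.float64(113.4), np.int64(102), np.int64(125)) fit [  0.1 -71.8  40.7]
scene t 6.45 n 413 uv (np.float64(112.2), np.float64(113.4), np.int64(102), np.int64(125)) fit [  0.4 -68.3  43.2]
[ 0.38196021  0.60672055 -5.79082942] [-0.03678562  0.64330187 -0.04481981] [ 0.48381378 -0.24708128  0.07297663] [3.13981328 0.01302425 1.80522014]
```

>>> send_rows:
  motion:
    - [[0.05, 0, -0.2], [0, 0.1, 0], -1]
    - [[0.1, 0.03, -0.25], [0, 0, 0], -1]
    - [[0.15, 0.04, -0.25], [0, 0, 0], -1]
    - [[0.2, 0.04, -0.25], [0, 0, 0], -1]
    - [[0.2, 0.04, -0.25], [0, 0, 0], -1]
    - [[0.2, 0.04, -0.2], [0, 0, 0], -1]
    - [[0.2, 0.04, -0.1], [0, 0, 0], -1]

```text
time_s: 7.15
ee_pos: [0.4824, -0.2123, 0.1171]
eef_rot: [3.141, 0.001, 1.806]
force: [0.1, -0.2, -6.9]
grip_width: 0.0133
grip_force: 60.0
```

```bash
python3 - <<'E'
from bead import *
c,o,p=show("scene")
print(o["ee_pos"],o["eef_rot"])
L=c["L"];H,S,V=c["HSV"]
# tray tilt: floor/rim cream surface low, plus red mark
red=((H<6)|(H>175))&(S>150)&(abs(L[...,0])<.06)&(abs(L[...,1])<.09)
print("red",red.sum(),np.round(np.median(L[red],0)*1000,1))
cream=(S<80)&(V>120)&(abs(L[...,0])<.053)&(abs(L[...,1])<.13)&(L[...,2]>-.01)&(L[...,2]<.03)
A=L[cream]; m,*_=np.linalg.lstsq(np.c_[A[:,:2],np.ones(len(A))],A[:,2],rcond=None); print("plane dz/dx,dz/dy",m,len(A))
E
```

```text
scene t 7.2 n 467 uv (np.float64(121.7), np.float64(108.2), np.int64(97), np.int64(121)) fit [  0.2 -51.2  42.3]
[ 0.48240261 -0.21159727  0.1172451 ] [3.14084461e+00 3.59757801e-04 1.80592129e+00]
red 84 [20.9 30.2  7.2]
plane dz/dx,dz/dy [-0.0085243   0.00398288  0.00938004] 1762
```

>>> send_rows:
  motion:
    - [[0.2, 0.04, 0], [0, 0, 0], -1]
    - [[0.2, 0.04, 0], [0, 0, 0], -1]
    - [[0.2, 0.04, 0], [0, 0, 0], -1]
    - [[0.2, 0.04, 0], [0, 0, 0], -1]
    - [[0.2, 0.04, 0], [0, 0, 0], -1]
    - [[0.2, 0.04, 0], [0, 0, 0], -1]
    - [[0.2, 0.04, 0], [0, 0, 0], -1]
    - [[0.2, 0.04, 0], [0, 0, 0], -1]
    - [[0.2, 0.04, 0], [0, 0, 0], -1]
    - [[0.2, 0.04, 0], [0, 0, 0], -1]

```text
time_s: 8.2
ee_pos: [0.4799, -0.1512, 0.1163]
eef_rot: [-3.142, -0.0, 1.805]
force: [0.3, 0.0, -6.0]
grip_width: 0.0141
grip_force: 60.0
```

```bash
cat > q.py <<'E'
from bead import *
for i in range(2):
    c,o,p=show("scene")
    L=c["L"];H,S,V=c["HSV"]
    red=((H<6)|(H>175))&(S>150)&(abs(L[...,0])<.06)&(abs(L[...,1])<.09)
    print("  red",red.sum(),np.round(np.median(L[red],0)*1000,1) if red.any() else "")
ee=o["ee_pos"]; yw=o["eef_rot"][2]; d=np.array([.465,.1436])-ee[:2]
print(ee,o["eef_rot"],"to go toolx,y mm",np.round(1000*np.array([np.cos(yw)*d[0]+np.sin(yw)*d[1],np.sin(yw)*d[0]-np.cos(yw)*d[1]]),1))
E
python3 q.py
```

```text
scene t 8.25 n 492 uv (np.float64(140.5), np.float64(122.0), np.int64(110), np.int64(135)) fit [  0.2 -47.8  42.5]
  red 95 [19.3 30.   7.1]
scene t 8.3 n 493 uv (np.float64(141.5), np.float64(122.6), np.int64(110), np.int64(136)) fit [  0.4 -44.6  42.5]
  red 87 [18.9 30.9  7.2]
[ 0.47991608 -0.15098531  0.11636512] [-3.14159250e+00 -8.45350798e-05  1.80598667e+00] to go toolx,y mm [290.   54.1]
```

>>> send_rows:
  motion:
    - [[0.2, 0.04, 0], [0, 0, 0], -1]
    - [[0.2, 0.04, 0], [0, 0, 0], -1]
    - [[0.2, 0.04, 0], [0, 0, 0], -1]
    - [[0.2, 0.04, 0], [0, 0, 0], -1]
    - [[0.2, 0.04, 0], [0, 0, 0], -1]
    - [[0.2, 0.04, 0], [0, 0, 0], -1]
    - [[0.2, 0.04, 0], [0, 0, 0], -1]
    - [[0.2, 0.04, 0], [0, 0, 0], -1]
    - [[0.2, 0.04, 0], [0, 0, 0], -1]
    - [[0.2, 0.04, 0], [0, 0, 0], -1]
    - [[0.2, 0.04, 0], [0, 0, 0], -1]
    - [[0.2, 0.04, 0], [0, 0, 0], -1]

```text
time_s: 9.5
ee_pos: [0.4772, -0.0778, 0.1163]
eef_rot: [3.142, 0.0, 1.805]
force: [-0.2, 0.2, -6.1]
grip_width: 0.0136
grip_force: 60.0
```

```bash
sed -i 's/range(2)/range(1)/' q.py; python3 q.py
```

```text
scene t 9.55 n 531 uv (np.float64(161.5), np.float64(138.2), np.int64(126), np.int64(152)) fit [  0.2 -51.9  42.4]
  red 104 [18.4 29.9  7.4]
[ 0.47711776 -0.07713882  0.11630112] [-3.14156426e+00 -2.79125787e-04  1.80568961e+00] to go toolx,y mm [217.5  39.6]
```

>>> send_rows:
  motion:
    - [[0.2, 0.035, 0], [0, -0.02, 0], -1]
    - [[0.2, 0.035, 0], [0, 0, 0], -1]
    - [[0.2, 0.035, 0], [0, 0, 0], -1]
    - [[0.2, 0.035, 0], [0, 0, 0], -1]
    - [[0.2, 0.035, 0], [0, 0, 0], -1]
    - [[0.2, 0.035, 0], [0, 0, 0], -1]
    - [[0.2, 0.035, 0], [0, 0, 0], -1]
    - [[0.2, 0.035, 0], [0, 0, 0], -1]
    - [[0.2, 0.035, 0], [0, 0, 0], -1]
    - [[0.2, 0.035, 0], [0, 0, 0], -1]
    - [[0.2, 0.035, 0], [0, 0, 0], -1]
    - [[0.2, 0.035, 0], [0, 0, 0], -1]

```text
time_s: 10.75
ee_pos: [0.4727, -0.0048, 0.1162]
eef_rot: [3.142, 0.002, 1.805]
force: [0.0, -0.0, -6.0]
grip_width: 0.0135
grip_force: 60.0
```

```bash
python3 q.py
```

```text
scene t 10.8 n 581 uv (np.float64(187.0), np.float64(156.2), np.int64(143), np.int64(170)) fit [  0.2 -50.7  42.5]
  red 123 [20.6 29.7  7.1]
[ 0.47261453 -0.00420688  0.11615297] [-3.14158148e+00  2.16796534e-03  1.80569812e+00] to go toolx,y mm [145.5  27. ]
```

>>> send_rows:
  motion:
    - [[0.2, 0.037, 0], [0, 0, 0], -1]
    - [[0.2, 0.037, 0], [0, 0, 0], -1]
    - [[0.2, 0.037, 0], [0, 0, 0], -1]
    - [[0.2, 0.037, 0], [0, 0, 0], -1]
    - [[0.2, 0.037, 0], [0, 0, 0], -1]
    - [[0.2, 0.037, 0], [0, 0, 0], -1]
    - [[0.2, 0.037, 0], [0, 0, 0], -1]
    - [[0.2, 0.037, 0], [0, 0, 0], -1]
    - [[0.2, 0.037, 0], [0, 0, 0], -1]
    - [[0.2, 0.037, 0], [0, 0, 0], -1]
    - [[0.2, 0.037, 0], [0, 0, 0], -1]
    - [[0.2, 0.037, 0], [0, 0, 0], -1]

```text
time_s: 12.0
ee_pos: [0.4689, 0.0683, 0.116]
eef_rot: [-3.142, 0.002, 1.805]
force: [0.2, 0.5, -7.5]
grip_width: 0.0138
grip_force: 60.0
```

```bash
python3 q.py
```

```text
scene t 12.05 n 658 uv (np.float64(224.3), np.float64(180.7), np.int64(166), np.int64(195)) fit [  0.1 -28.6  42.5]
  red 137 [22.5 30.   7.3]
[0.46886611 0.06891061 0.11599841] [3.14151360e+00 2.15793289e-03 1.80565898e+00] to go toolx,y mm [73.5 13.6]
```

>>> send_rows:
  motion:
    - [[0.2, 0.037, 0], [0, 0.04, 0], -1]
    - [[0.2, 0.037, 0], [0, 0, 0], -1]
    - [[0.2, 0.037, 0], [0, 0, 0], -1]
    - [[0.2, 0.037, 0], [0, 0, 0], -1]
    - [[0.2, 0.037, 0], [0, 0, 0], -1]
    - [[0.2, 0.037, 0], [0, 0, 0], -1]
    - [[0.2, 0.037, 0], [0, 0, 0], -1]
    - [[0.2, 0.037, 0], [0, 0, 0], -1]
    - [[0.2, 0.037, 0], [0, 0, 0], -1]
    - [[0.2, 0.037, 0], [0, 0, 0], -1]

```text
time_s: 13.05
ee_pos: [0.4658, 0.1292, 0.1161]
eef_rot: [-3.142, -0.002, 1.805]
force: [0.2, 0.4, -6.3]
grip_width: 0.0136
grip_force: 60.0
```

>>> send_rows:
  motion:
    - [[0.16, 0.03, 0], [0, 0.07, 0], -1]
    - [[0.12, 0.02, 0], [0, 0, 0], -1]
    - [[0.09, 0.01, 0], [0, 0, 0], -1]
    - [[0.05, 0.01, 0], [0, 0, 0], -1]
    - [[0.02, 0, 0], [0, -0.07, 0], -1]

```text
time_s: 13.55
ee_pos: [0.4648, 0.142, 0.1162]
eef_rot: [3.142, -0.002, 1.805]
force: [-0.3, -0.3, -6.7]
grip_width: 0.0137
grip_force: 60.0
```

```bash
sed -i 's/range(1)/range(2)/' q.py; python3 q.py
```

```text
scene t 13.6 n 749 uv (np.float64(262.7), np.float64(206.3), np.int64(191), np.int64(222)) fit [  0.2 -13.3  42.5]
  red 168 [22.2 30.3  7.2]
scene t 13.65 n 745 uv (np.float64(262.8), np.float64(206.4), np.int64(191), np.int64(222)) fit [  0.1 -12.9  42.4]
  red 162 [21.7 30.3  7.1]
[0.46474853 0.14208383 0.11622933] [-3.14158846e+00 -1.90396180e-03  1.80545225e+00] to go toolx,y mm [1.4 0.6]
```

>>> send_rows:
  motion:
    - [[0.02, 0.02, 0], [0, -0.07, 0], -1]
    - [[0.02, 0, 0], [0, 0, 0], -1]
    - [[0, 0, 0], [0, 0, 0], -1]
    - [[0, 0, 0], [0, 0, 0], -1]
    - [[0, 0, 0], [0, 0, 0], -1]
    - [[0, 0, 0], [0, 0, 0], -1]
    - [[0, 0, 0], [0, 0, 0], -1]
    - [[0, 0, 0], [0, 0.05, 0], -1]

```text
time_s: 14.45
ee_pos: [0.4651, 0.1434, 0.1162]
eef_rot: [3.142, -0.0, 1.805]
force: [-0.5, 0.5, -5.8]
grip_width: 0.0138
grip_force: 60.0
```

```bash
python3 q.py
```

```text
scene t 14.5 n 763 uv (np.float64(272.0), np.float64(211.0), np.int64(196), np.int64(227)) fit [ 0.2  3.8 42.5]
  red 170 [19.8 30.3  6.9]
scene t 14.55 n 770 uv (np.float64(272.9), np.float64(211.5), np.int64(196), np.int64(227)) fit [ 0.1  5.8 42.5]
  red 170 [20.3 30.4  7.3]
[0.46508534 0.14328799 0.11619468] [-3.14157358e+00 -3.12656420e-04  1.80521296e+00] to go toolx,y mm [ 0.3 -0. ]
```

>>> send_rows:
  motion:
    - [[0, 0, 0], [0, 0.025, 0], -1]
    - [[0, 0, 0], [0, 0, 0], -1]
    - [[0, 0, 0], [0, 0, 0], -1]
    - [[0, 0, 0], [0, 0, 0], -1]
    - [[0, 0, 0], [0, 0, 0], -1]

```text
time_s: 15.05
ee_pos: [0.4651, 0.1434, 0.1162]
eef_rot: [-3.142, -0.003, 1.805]
force: [-0.1, -0.3, -7.2]
grip_width: 0.0133
grip_force: 60.0
```

```bash
python3 q.py
```

```text
scene t 15.1 n 777 uv (np.float64(281.0), np.float64(215.4), np.int64(200), np.int64(231)) fit [ 0.2 21.  42.5]
  red 122 [29.4 30.5  8.3]
scene t 15.15 n 786 uv (np.float64(281.4), np.float64(215.6), np.int64(200), np.int64(231)) fit [ 0.2 21.8 42.4]
  red 120 [30.6 30.5  8.2]
[0.46504408 0.14337382 0.11619432] [-3.14153618e+00 -2.97158313e-03  1.80543749e+00] to go toolx,y mm [0.2 0. ]
```

>>> send_rows:
  motion:
    - [[0, 0, 0], [0, -0.012, 0], -1]
    - [[0, 0, 0], [0, 0, 0], -1]
    - [[0, 0, 0], [0, 0, 0], -1]
    - [[0, 0, 0], [0, 0, 0], -1]
    - [[0, 0, 0], [0, 0, 0], -1]
    - [[0, 0, 0], [0, 0, 0], -1]

```text
time_s: 15.75
ee_pos: [0.4651, 0.1434, 0.1162]
eef_rot: [-3.142, -0.002, 1.805]
force: [0.3, -0.3, -6.6]
grip_width: 0.0135
grip_force: 60.0
```

```bash
python3 q.py
```

```text
scene t 15.8 n 788 uv (np.float64(284.5), np.float64(217.2), np.int64(202), np.int64(233)) fit [ 0.1 27.8 42.5]
  red 113 [31.5 30.3  7.9]
scene t 15.85 n 785 uv (np.float64(284.6), np.float64(217.2), np.int64(202), np.int64(233)) fit [ 0.2 28.  42.5]
  red 112 [32.3 30.2  7.2]
[0.46507238 0.14334171 0.11620525] [-3.14157882e+00 -1.55678936e-03  1.80534373e+00] to go toolx,y mm [ 0.3 -0. ]
```

>>> send_rows:
  motion:
    - [[0, 0, 0], [0, -0.009, 0], -1]
    - [[0, 0, 0], [0, 0, 0], -1]
    - [[0, 0, 0], [0, 0, 0], -1]
    - [[0, 0, 0], [0, -0.004, 0], -1]
    - [[0, 0, 0], [0, 0, 0], -1]
    - [[0, 0, 0], [0, 0, 0], -1]
    - [[0, 0, 0], [0, 0, 0], -1]

```text
time_s: 16.55
ee_pos: [0.4651, 0.1433, 0.1162]
eef_rot: [-3.142, 0.0, 1.805]
force: [-0.9, 0.9, -7.3]
grip_width: 0.0138
grip_force: 60.0
```

```bash
python3 q.py
```

```text
scene t 16.6 n 787 uv (np.float64(285.3), np.float64(217.5), np.int64(202), np.int64(233)) fit [ 0.1 29.1 42.5]
  red 110 [32.4 30.2  7.7]
scene t 16.65 n 784 uv (np.float64(285.3), np.float64(217.5), np.int64(202), np.int64(233)) fit [ 0.1 29.2 42.4]
  red 113 [32.1 30.2  7.5]
[0.46509597 0.14334897 0.11620862] [3.14152728e+00 1.71896947e-05 1.80535204e+00] to go toolx,y mm [ 0.3 -0. ]
```

>>> send_rows:
  motion:
    - [[0, 0, 0], [0, 0, 0], -1]
    - [[0, 0, 0], [0, 0, 0], -1]
    - [[0, 0, 0], [0, 0, 0], -1]
    - [[0, 0, 0], [0, 0, 0], -1]
    - [[0, 0, 0], [0, 0, 0], -1]
    - [[0, 0, 0], [0, 0, 0], -1]
    - [[0, 0, 0], [0, 0, 0], -1]
    - [[0, 0, 0], [0, 0, 0], -1]

```text
time_s: 17.45
ee_pos: [0.4651, 0.1433, 0.1162]
eef_rot: [-3.142, 0.0, 1.805]
force: [-0.2, -0.1, -6.6]
grip_width: 0.0138
grip_force: 60.0
```

```bash
cat >> q.py <<'E'
save(c,"hold.png"); w=cam("wrist"); cv2.imwrite("pics/hold.png",np.hstack([cv2.resize(x["pixels"],(400,300)) for x in (w,c)])[:,:,::-1])
red=((H<6)|(H>175))&(S>150)&(abs(L[...,0])<.06)&(abs(L[...,1])<.09)
cream=(S<80)&(V>120)&(abs(L[...,0])<.053)&(abs(L[...,1])<.13)&(L[...,2]>-.01)&(L[...,2]<.03)
A=L[cream]; m,*_=np.linalg.lstsq(np.c_[A[:,:2],np.ones(len(A))],A[:,2],rcond=None); print("plane",m)
print("bead world xy",c["W"][c["bead"]].mean(0))
E
python3 q.py
```

```text
scene t 17.5 n 788 uv (np.float64(286.4), np.float64(218.2), np.int64(203), np.int64(234)) fit [ 0.1 31.4 42.4]
  red 110 [32.2 30.2  7.7]
scene t 17.55 n 790 uv (np.float64(286.4), np.float64(218.3), np.int64(203), np.int64(234)) fit [ 0.2 31.6 42.5]
  red 108 [33.  30.2  7.4]
[0.46505549 0.14335756 0.11618553] [-3.14156083e+00 -6.50211873e-06  1.80534211e+00] to go toolx,y mm [0.2 0. ]
plane [1.01979957e-03 4.96696349e-05 9.09801669e-03]
bead world xy [0.57336509 0.20551191 0.14037097]
```

View pics/hold.png

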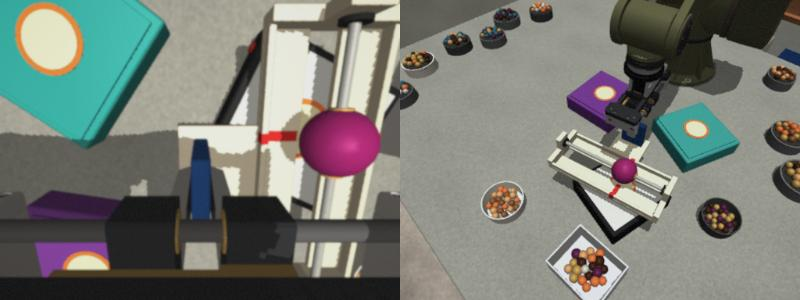

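The wrist view shows the bead at (340,142) over the red stripe. The scene view shows the tray over the black box, clear of it. There is a slow drift of about +3 mm/s, so I'll trim the tilt.

>>> send_rows:
  motion:
    - [[0, 0, 0], [0, 0.01, 0], -1]
    - [[0, 0, 0], [0, 0, 0], -1]
    - [[0, 0, 0], [0, 0, 0], -1]
    - [[0, 0, 0], [0, 0, 0], -1]
    - [[0, 0, 0], [0, 0, 0], -1]
    - [[0, 0, 0], [0, -0.007, 0], -1]

```text
time_s: 18.2
ee_pos: [0.4651, 0.1433, 0.1162]
eef_rot: [3.142, -0.0, 1.805]
force: [-0.1, 1.0, -6.9]
grip_width: 0.0135
grip_force: 60.0
```

```bash
python3 q.py|head -3
```

```text
scene t 18.25 n 795 uv (np.float64(287.2), np.float64(218.5), np.int64(203), np.int64(234)) fit [ 0.1 32.5 42.5]
  red 112 [32.6 30.1  7.3]
scene t 18.3 n 792 uv (np.float64(287.1), np.float64(218.4), np.int64(203), np.int64(234)) fit [ 0.1 32.6 42.5]
```

>>> send_rows:
  motion:
    - [[0, 0, 0], [0, 0.004, 0], -1]
    - [[0, 0, 0], [0, 0, 0], -1]
    - [[0, 0, 0], [0, 0, 0], -1]
    - [[0, 0, 0], [0, 0, 0], -1]
    - [[0, 0, 0], [0, 0, 0], -1]
    - [[0, 0, 0], [0, 0, 0], -1]
    - [[0, 0, 0], [0, 0, 0], -1]
    - [[0, 0, 0], [0, -0.004, 0], -1]

```text
time_s: 19.15
ee_pos: [0.4651, 0.1433, 0.1162]
eef_rot: [-3.142, -0.0, 1.805]
force: [0.8, -0.0, -6.6]
grip_width: 0.0134
grip_force: 60.0
```

```bash
python3 q.py|head -3
```

```text
scene t 19.2 n 790 uv (np.float64(285.8), np.float64(217.8), np.int64(202), np.int64(233)) fit [ 0.  30.1 42.4]
  red 112 [31.8 30.2  7.6]
scene t 19.25 n 789 uv (np.float64(285.7), np.float64(217.7), np.int64(202), np.int64(233)) fit [ 0.1 30.1 42.4]
```

>>> send_rows:
  motion:
    - [[0, 0, 0], [0, -0.009, 0], -1]
    - [[0, 0, 0], [0, 0, 0], -1]
    - [[0, 0, 0], [0, 0, 0], -1]
    - [[0, 0, 0], [0, 0, 0], -1]
    - [[0, 0, 0], [0, 0, 0], -1]
    - [[0, 0, 0], [0, 0.007, 0], -1]

```text
time_s: 19.9
ee_pos: [0.465, 0.1434, 0.1162]
eef_rot: [-3.142, -0.0, 1.805]
force: [0.1, 0.1, -6.5]
grip_width: 0.0138
grip_force: 60.0
```

```bash
python3 q.py|head -3
```

```text
scene t 19.95 n 789 uv (np.float64(285.2), np.float64(217.4), np.int64(202), np.int64(233)) fit [ 0.  28.9 42.5]
  red 110 [32.4 30.5  7.8]
scene t 20.0 n 790 uv (np.float64(285.1), np.float64(217.4), np.int64(202), np.int64(233)) fit [ 0.1 29.  42.5]
```

>>> send_rows:
  motion:
    - [[0, 0, 0], [0, 0, 0], -1]
    - [[0, 0, 0], [0, 0, 0], -1]
    - [[0, 0, 0], [0, 0, 0], -1]
    - [[0, 0, 0], [0, 0, 0], -1]
    - [[0, 0, 0], [0, 0, 0], -1]
    - [[0, 0, 0], [0, 0, 0], -1]
    - [[0, 0, 0], [0, 0, 0], -1]
    - [[0, 0, 0], [0, 0, 0], -1]

```text
time_s: 20.85
ee_pos: [0.4651, 0.1434, 0.1162]
eef_rot: [3.142, -0.0, 1.805]
force: [-0.6, -0.5, -7.2]
grip_width: 0.0138
grip_force: 60.0
```

```bash
python3 q.py|head -3
```

```text
scene t 20.9 n 793 uv (np.float64(285.8), np.float64(217.9), np.int64(202), np.int64(234)) fit [ 0.1 30.2 42.5]
  red 112 [32.1 30.3  7.7]
scene t 20.95 n 792 uv (np.float64(286.0), np.float64(217.9), np.int64(202), np.int64(234)) fit [ 0.1 30.5 42.5]
```

>>> send_rows:
  motion:
    - [[0, 0, 0], [0, 0.005, 0], -1]
    - [[0, 0, 0], [0, 0, 0], -1]
    - [[0, 0, 0], [0, 0, 0], -1]
    - [[0, 0, 0], [0, 0, 0], -1]
    - [[0, 0, 0], [0, 0, 0], -1]
    - [[0, 0, 0], [0, -0.004, 0], -1]
    - [[0, 0, 0], [0, 0, 0], -1]
    - [[0, 0, 0], [0, 0, 0], -1]

```text
time_s: 21.8
ee_pos: [0.4651, 0.1434, 0.1162]
eef_rot: [3.142, -0.0, 1.805]
force: [-0.4, 0.7, -6.6]
grip_width: 0.0136
grip_force: 60.0
```

```bash
python3 q.py|head -3
```

```text
scene t 21.85 n 793 uv (np.float64(286.2), np.float64(218.1), np.int64(202), np.int64(234)) fit [ 0.1 31.  42.5]
  red 111 [32.8 30.2  7.5]
scene t 21.9 n 792 uv (np.float64(286.2), np.float64(218.1), np.int64(202), np.int64(234)) fit [ 0.2 30.9 42.4]
```

>>> send_rows:
  motion:
    - [[0, 0, 0], [0, 0, 0], -1]
    - [[0, 0, 0], [0, 0, 0], -1]
    - [[0, 0, 0], [0, 0, 0], -1]
    - [[0, 0, 0], [0, 0, 0], -1]
    - [[0, 0, 0], [0, 0, 0], -1]
    - [[0, 0, 0], [0, 0, 0], -1]
    - [[0, 0, 0], [0, 0, 0], -1]
    - [[0, 0, 0], [0, 0, 0], -1]
    - [[0, 0, 0], [0, 0, 0], -1]
    - [[0, 0, 0], [0, 0, 0], -1]

```text
time_s: 22.95
ee_pos: [0.4651, 0.1434, 0.1162]
eef_rot: [3.142, -0.0, 1.805]
force: [-0.9, 0.8, -6.5]
grip_width: 0.0134
grip_force: 60.0
```

```bash
python3 q.py|head -3
```

```text
scene t 23.0 n 787 uv (np.float64(286.3), np.float64(218.1), np.int64(202), np.int64(234)) fit [ 0.1 31.1 42.4]
  red 112 [31.6 30.2  7.5]
scene t 23.05 n 789 uv (np.float64(286.3), np.float64(218.1), np.int64(202), np.int64(234)) fit [ 0.1 31.1 42.4]
```

The bead is now practically still, about 1 mm from the mark. I'll hold it for a clean four seconds.

>>> send_rows:
  motion:
    - [[0, 0, 0], [0, 0, 0], -1]
    - [[0, 0, 0], [0, 0, 0], -1]
    - [[0, 0, 0], [0, 0, 0], -1]
    - [[0, 0, 0], [0, 0, 0], -1]
    - [[0, 0, 0], [0, 0, 0], -1]
    - [[0, 0, 0], [0, 0, 0], -1]
    - [[0, 0, 0], [0, 0, 0], -1]
    - [[0, 0, 0], [0, 0, 0], -1]
    - [[0, 0, 0], [0, 0, 0], -1]
    - [[0, 0, 0], [0, 0, 0], -1]
    - [[0, 0, 0], [0, 0, 0], -1]
    - [[0, 0, 0], [0, 0, 0], -1]

```text
time_s: 24.3
ee_pos: [0.4651, 0.1434, 0.1162]
eef_rot: [3.142, -0.0, 1.805]
force: [-0.6, 0.9, -7.2]
grip_width: 0.0133
grip_force: 60.0
```

```bash
python3 q.py|head -3
```

```text
scene t 24.35 n 794 uv (np.float64(286.6), np.float64(218.2), np.int64(203), np.int64(234)) fit [ 0.  31.7 42.5]
  red 109 [32.7 30.3  7.6]
scene t 24.4 n 795 uv (np.float64(286.7), np.float64(218.2), np.int64(203), np.int64(234)) fit [ 0.1 31.8 42.4]
```

>>> send_rows:
  motion:
    - [[0, 0, 0], [0, 0.004, 0], -1]
    - [[0, 0, 0], [0, 0, 0], -1]
    - [[0, 0, 0], [0, 0, 0], -1]
    - [[0, 0, 0], [0, 0, 0], -1]
    - [[0, 0, 0], [0, -0.003, 0], -1]
    - [[0, 0, 0], [0, 0, 0], -1]
    - [[0, 0, 0], [0, 0, 0], -1]
    - [[0, 0, 0], [0, 0, 0], -1]
    - [[0, 0, 0], [0, 0, 0], -1]
    - [[0, 0, 0], [0, 0, 0], -1]
    - [[0, 0, 0], [0, 0, 0], -1]
    - [[0, 0, 0], [0, 0, 0], -1]

```text
time_s: 25.65
ee_pos: [0.4651, 0.1433, 0.1162]
eef_rot: [-3.142, -0.0, 1.805]
force: [-0.3, -0.6, -7.3]
grip_width: 0.0135
grip_force: 60.0
```

```bash
python3 q.py|head -3
```

```text
scene t 25.7 n 791 uv (np.float64(286.2), np.float64(218.1), np.int64(202), np.int64(234)) fit [ 0.1 30.9 42.4]
  red 110 [32.9 30.2  7.5]
scene t 25.75 n 791 uv (np.float64(286.2), np.float64(218.0), np.int64(202), np.int64(234)) fit [ 0.  30.8 42.5]
```

>>> send_rows:
  motion:
    - [[0, 0, 0], [0, -0.003, 0], -1]
    - [[0, 0, 0], [0, 0, 0], -1]
    - [[0, 0, 0], [0, 0, 0], -1]
    - [[0, 0, 0], [0, 0, 0], -1]
    - [[0, 0, 0], [0, 0.002, 0], -1]
    - [[0, 0, 0], [0, 0, 0], -1]
    - [[0, 0, 0], [0, 0, 0], -1]
    - [[0, 0, 0], [0, 0, 0], -1]

```text
time_s: 26.6
ee_pos: [0.4651, 0.1434, 0.1162]
eef_rot: [-3.142, -0.0, 1.805]
force: [0.3, -0.6, -6.2]
grip_width: 0.0134
grip_force: 60.0
```

```bash
python3 q.py
```

```text
scene t 26.65 n 796 uv (np.float64(285.9), np.float64(217.9), np.int64(202), np.int64(234)) fit [ 0.1 30.4 42.5]
  red 114 [32.5 30.3  7.4]
scene t 26.7 n 795 uv (np.float64(285.9), np.float64(217.9), np.int64(202), np.int64(234)) fit [ 0.1 30.4 42.4]
  red 112 [32.9 30.4  7.4]
[0.46506926 0.1433612  0.11619457] [ 3.14157950e+00 -2.36498105e-04  1.80535354e+00] to go toolx,y mm [ 0.2 -0. ]
plane [-0.00013822 -0.00010276  0.00907339]
bead world xy [0.57342843 0.20442393 0.14037018]
```

The bead is still at 30.4 mm, right at the mark, and the mark is over the window. Handing in.

```bash
python3 -c "from station import *; print(hand_in())"
```

```text
the job is handed in; nothing more can be done
None
```

I handed the job in at about 27 s, still holding the tray with its mark over the black light box's window and its underside about 26 mm above the glass; the bead stayed within 2.5 mm of the mark for the last 10 s and ended about 0.4 mm from it.

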